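# Close the strip guide of an edge bander and run its wing nut down

## Task

Set the strip magazine of the edge bander: push the front guide with a fingertip until it closes the oak strip up against the back fence, then turn the loose brass wing nut clockwise with fingertip strokes on its wings until it is fully down and finger-tight on its washer. Do not pinch or grip the guide or the nut, do not force the nut once it has seated, and do not lift the strip out. Leave the jar, the dark offcut, the caliper and the spanner where they are.

Things in the scene. Friction and masses are not known exactly. Their poses are not given: they have to be found in the camera images.
- magazine: Strip magazine fixed to the machine bed: steel plate 262 x 380 mm on short pillars, upper face 62 mm above the bed. Origin on the bed (z = 0) under the axis of the upright stud that carries the wing nut (stud 16 mm thick, top 122 mm above the bed); x points from the guide's red tab towards the back fence, y along the fence, z up. Dark steel gib strips 8 mm high lie on the plate at y = +-55 mm.
- fence_face (a point): Middle of the front face of the back fence, 82 mm above the bed, at x = +106 mm in the magazine's frame. The fence is an aluminium bar 300 mm long (y), its top 114 mm above the bed. Axes as the magazine's.
- guide (a joint): Sliding aluminium front guide, in m: 0 = wide open, grows as it slides along the magazine's +x to the fence; start 0 to 0.014. With the strip tight between guide and fence it reads about 0.030. Needs about 5 N to slide, stays where it is left. One piece: a slotted foot 5 mm thick, 100 mm wide, on the plate around the stud, with a red push tab at one end and the upright face at the other.
- guide_tab (a point): Middle of the outer face of the guide's red push tab (the face looking away from the fence), 82 mm above the bed; in the magazine's frame at x = -82 mm plus the guide's joint value. Push here along the magazine's +x. Tab 102 mm wide (y), 6 mm thick, top edge 97 mm above the bed. Axes as the magazine's.
- guide_face (a point): Middle of the guide's upright face that meets the strip, 82 mm above the bed; in the magazine's frame at x = +56 mm plus the guide's joint value. The upright is 162 mm wide (y), 10 mm thick, its top edge 104 mm above the bed. Axes as the magazine's.
- wing_nut (a joint): Brass wing nut on the stud, in rad: grows as it is turned clockwise seen from above, going down 2 mm a turn; start 0.5 to 4.0, fully down on its washer at 11.0. It turns with a little thread friction (about 2 N at the wings) and stays where it is left. At 11.0 it meets a hard stop: it turns no further and the push on the wing rises quickly.
- nut_centre (a point): Point on the nut's axis at mid-height of its wings: 95 mm above the bed when fully down, up to 3.3 mm higher before. Turns with the nut: x along wing A, -x along wing B, z up. Hub 32 mm across, its top 5 mm below this point. With the guide closed the tab is 46 mm from the axis on the magazine's -x side, too near for a finger to pass outside the wings; on the +x side the upright is 76 mm away.
- wing_a (a point): Centre of wing A of the nut, 25 mm from the axis: an upright round ear 27 mm across and 7 mm thick, so it spans 11.5 to 38.5 mm from the axis and 13.5 mm above and below this point. Axes as nut_centre.
- wing_b (a point): Centre of wing B of the nut, opposite wing A and of the same size. Axes as nut_centre.
- strip_centre (a point): Centre of the loose oak strip, 20 mm thick (x), 220 mm long (y), 40 mm high, standing on edge on the plate between guide and fence, at first up to about 5 mm off the fence.
- jar: Bystander: amber jar with a black lid, 48 mm wide, 58 mm high, on the plate at the magazine's -y side; origin under its middle.
- offcut: Bystander: dark wooden offcut 60 x 28 x 22 mm lying on the plate at the magazine's +y side; origin under its middle.
- caliper: Bystander: steel caliper 200 mm long, 12 mm high with a black head, lying on the bed beside the plate, +y side; origin under its middle.
- spanner: Bystander: open-ended spanner 170 mm long lying on the bed beside the plate, -y side; origin near its middle.
Not all that is in view belongs to the job. There is more than one size of the part that bears strip_centre; the job needs the middle-sized.

How it is judged:
By the outcome, as a careful person would: the job done as asked, in the order asked, and still so for the second after the job is handed in, with the robot touching nothing.
It also fails if it takes over 72 s, if anything falls off the work surface, if the arm or the gripper's body presses on something with over 40 N, if the wrist force passes 120 N, or if a joint passes its speed limit or range.

## Robot

A 7-joint arm with a two-finger parallel gripper is mounted at the origin on the work surface. World frame = base frame: x ahead of the robot, y to its left, z up, the work surface at z = 0. Lengths are in m, angles in rad, forces in N, time in s.
With the tool pointing down it reaches from about 0.425 to 0.925 m from the base axis. Payload 6.8 kg.
Tool frame: the origin (TCP) lies at the very end of the fingers, on their centre line; the grasp point (between the pads) lies 19 mm behind it (bot.grasp_offset is the distance from the TCP to the grasp point, in m); z points along the fingers, y is the direction in which the jaws open and shut (so a half turn about z gives the same grasp; the last joint's range is limited). The gripper opens to 85 mm and grips with 20 to 120 N. Pads are 22 mm wide; open, the fingers measure 114 mm over their backs; the gripper's body (76 mm by 85 mm) begins 54 mm behind the grasp point. The pads swing forward as they close: fully open they stand 13 mm farther back than shut.
Start: joints at [1.185, 0.477, 0.022, 1.555, -0.011, 1.109, -0.083], TCP at [0.185, -0.649, 0.208] pointing down, gripper open.
Joint ranges: [-2.96, 2.96], [-0.34, 2.1], [-1.41, 1.46], [0.24, 2.44], [-1.37, 4.51], [0.17, 1.92], [-2.96, 2.96]. Speed limits (rad/s): [2.39, 2.39, 3.14, 3.14, 3.14, 3.14, 3.14].

## Interface

Orientations are given as a unit quaternion [w, x, y, z].
In Python, from station import monitor, cams, bot, finder gives the robot as it stands.
- The arm moves only by the tool jog_arm, never from a script. Its argument "plan" is a list of rows, each an object of numbers: "x", "y", "z": the shift along the tool's x, y, z as a fraction of full scale; "wx", "wy", "wz": the turn, a rotation vector about the tool's x, y, z as a fraction of full scale. A call has 1 to 12 rows; each row is the pose to reach, as a shift and turn from the pose measured when the call began, along the tool's axes at that moment, turning the shorter way round; what a row does not reach only later rows make up. Full scale, the value 1, is 20 cm for a shift and 180 degrees for a turn. A row lasts 1/12 s, in which the tool goes at most 41.7 mm and 7.16 degrees, less where a joint would pass 70% of its speed; a pose out of reach is approached as far as the arm can. A call with a number of a shift or a turn outside -1 to 1 is refused whole. A call with a gripper value outside its range is refused whole. "hand" is the opening, from -1 (shut) to 1 (fully open), set as the call begins (left out, the last holds). The fingers move at their own pace and stop on an object; "grip_force" is the grip in N (left out, the last holds). Time passes only in rows, so rows that repeat a pose let the fingers close. It gives the time, the measured TCP pose, the force and the opening at its end, in the units of the state.
- monitor.get_obs(): the state, without advancing time (a new reading comes with each control period).
- cams.read_camera(name): name is "scene" or "top" or "wrist"; returns the picture (480x640x3 uint8, red, green, blue); there is no depth.
- cams.get_calibration(name): a dict with "fx", "fy", "cx", "cy" (pixels), "distortion" ([k1, k2, p1, p2, k3] as OpenCV has them; the pictures are not rectified), "extrinsics" (4x4, takes a point from world to camera coordinates). Camera axes: x right, y down, z forward; pixel columns grow to the right and rows downward; lengths in m; the calibration is good to about 2 mm. A picture is of the moment at which its call begins: read the wrist's pose just before it. get_calibration takes no time and is no camera call; for the wrist camera it gives the pose at the moment of the call.
- bot.hand_in(): hands the job in, once; it reports no verdict.
Trained networks look in the newest picture that a camera, given by its name, has taken for a name from the list of things; names that differ only in an ending like _2 or _b are one class to them, and where a whole thing is asked for, a point or a joint stands for the part that bears it (a point fixed in the world has none). Each returns a list of dicts, best first, with "confidence" (0 to 1); they miss things now and then, are a little off and sometimes report something else, mostly with a low value. They report only what shows in the picture. A call takes as long as a camera call. They do not tell look-alikes from the thing itself.
- finder.find_in(camera, target): "bbox" ([left, top, width, height] in pixels, round what is visible of it).
- finder.place_of(camera, target): "location" ([column, row] in pixels: a listed point, or the origin of a listed thing).
The state is a dict: "t": time; "q": joint angles; "joint_vel": joint speeds; "joint_torque": joint torques, N m; "eef_pos": TCP position; "tool_rot": TCP orientation; "contact_force": force on the tool from outside, world axes, zero at the start; "torque": the same for the moment, N m; "gripper_width": opening from 0.0 (shut) to 1.0 (fully open).
Only numpy, scipy, OpenCV 4.12 (cv2) and the standard library are available. Lean on these libraries where they do the work, as an engineer would, in place of code of your own. Each camera call takes 0.05 s, during which the arm holds its last target. There are 200 camera calls.

## Working session

There is one attempt and no reset: what is moved stays moved. The work goes in short steps, Python scripts to look and compute and a tool call to move; the robot and the scene stay as the last step left them, time stands still between calls to the robot, and variables do not carry over. Pictures are saved under pics/ and viewed, about 8 in all and at most 12, crops included, and the job is handed in when it is done.

Besides the shell and the picture viewer there is one more tool, called in YAML: its name, and indented under it one key for each argument. jog_arm: Moves the arm, as the interface text tells. Shift numbers are shares of 20 cm and turn numbers shares of 180 degrees, none past 1 either way. Its arguments: {"type":"object","properties":{"plan":{"type":"array","items":{"type":"object","properties":{"x":{"type":"number","minimum":-1,"maximum":1},"y":{"type":"number","minimum":-1,"maximum":1},"z":{"type":"number","minimum":-1,"maximum":1},"wx":{"type":"number","minimum":-1,"maximum":1},"wy":{"type":"number","minimum":-1,"maximum":1},"wz":{"type":"number","minimum":-1,"maximum":1}}}},"hand":{"type":"number"},"grip_force":{"type":"number"}},"required":["plan"]}

```bash
ls; mkdir -p pics; python3 - <<'E'
from station import monitor,cams,bot,finder
import cv2
o=monitor.get_obs();print(o)
for c in ("scene","top"):
    im=cams.read_camera(c);cv2.imwrite(f"pics/{c}0.png",im[:,:,::-1])
    k=cams.get_calibration(c);print(c,k)
    for t in ("nut_centre","wing_a","wing_b","guide_tab","guide_face","fence_face","strip_centre","magazine","jar","offcut","caliper","spanner"):
        print(t,[([round(v) for v in d["location"]],round(d["confidence"],2)) for d in finder.place_of(c,t)][:4])
E
```

```text
pics
{'t': 0.0, 'q': array([ 1.18487982,  0.47782694,  0.02231229,  1.55643658, -0.01150866,
        1.10929896, -0.08308526]), 'joint_vel': array([-0.00187911,  0.00029449,  0.00045286,  0.00209747, -0.00029458,
        0.00155911, -0.00057581]), 'joint_torque': array([-3.72219856e-04, -5.96460485e+01,  1.60767652e+00, -2.81200558e+01,
        1.24144141e-02,  9.44941188e-03, -1.62295657e-05]), 'eef_pos': array([ 0.18495281, -0.64851182,  0.2071135 ]), 'tool_rot': array([-9.02251398e-04,  9.90363384e-01,  1.38490138e-01, -1.85455890e-04]), 'contact_force': array([-0.32378181, -0.09119768,  0.48591854]), 'torque': array([ 0.00837333,  0.00740625, -0.02134269]), 'gripper_width': 1.0036158557293755}
scene {'fx': 528.5290459695893, 'fy': 528.5290459695893, 'cx': 320.6262903252548, 'cy': 239.99717764572432, 'distortion': array([-0.05305627,  0.        ,  0.        ,  0.        ,  0.        ]), 'extrinsics': array([[ 0.29068426,  0.95677225, -0.00946163, -0.14716299],
       [ 0.54803073, -0.17459102, -0.81803441, -0.30988024],
       [-0.78432454,  0.23260447, -0.57509145,  1.74922038],

[... 741 characters left out ...]
        , 0.        ]), 'extrinsics': array([[ 0.01539866, -0.99982492,  0.01063088, -0.05779054],
       [-0.98370159, -0.01705358, -0.1789982 ,  0.64515696],
       [ 0.17914815, -0.00770128, -0.98379196,  1.0851777 ],
       [ 0.        ,  0.        ,  0.        ,  1.        ]])}
nut_centre [([299, 280], 0.79)]
wing_a [([309, 284], 0.64)]
wing_b [([309, 284], 0.64)]
guide_tab [([304, 316], 0.98)]
guide_face [([296, 248], 0.98), ([301, 280], 0.61)]
fence_face [([295, 226], 0.72)]
strip_centre [([150, 182], 0.92), ([521, 235], 0.86), ([289, 234], 0.82)]
magazine [([304, 284], 0.71)]
jar [([370, 259], 0.77)]
offcut [([240, 310], 0.7)]
caliper [([169, 289], 0.58)]
spanner [([413, 278], 0.72)]
```

View pics/top0.png

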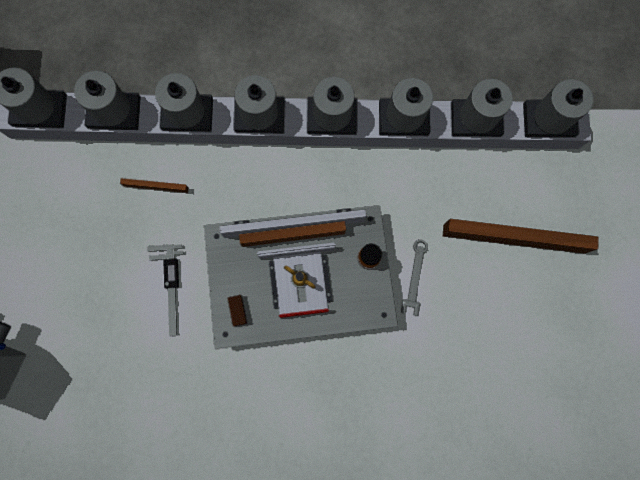

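View pics/scene0.png

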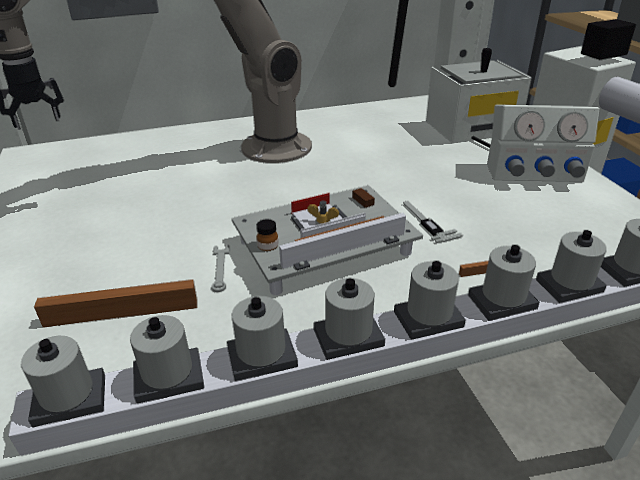

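```bash
cat > h.py <<'E'
from station import monitor,cams,bot,finder
import cv2,numpy as np
from scipy.spatial.transform import Rotation as R
def ray(c,px,z,k=None):
    k=k or cams.get_calibration(c)
    K=np.array([[k["fx"],0,k["cx"]],[0,k["fy"],k["cy"]],[0,0,1]])
    u=cv2.undistortPoints(np.array([[px]],float),K,k["distortion"])[0,0]
    E=k["extrinsics"];d=E[:3,:3].T@np.array([*u,1]);o=-E[:3,:3].T@E[:3,3]
    return o+d*(z-o[2])/d[2]
def proj(c,P,k=None):
    k=k or cams.get_calibration(c)
    K=np.array([[k["fx"],0,k["cx"]],[0,k["fy"],k["cy"]],[0,0,1]])
    E=k["extrinsics"];return cv2.projectPoints(np.array(P,float).reshape(-1,3),cv2.Rodrigues(E[:3,:3])[0],E[:3,3],K,k["distortion"])[0][:,0]
E
python3 - <<'E'
from h import *
np.set_printoptions(precision=4,suppress=True)
T=dict(nut=([299,280],.097),tab=([304,316],.082),face=([296,248],.082),fence=([295,226],.082),strip=([289,234],.082),mag=([304,284],0),jar=([370,259],.062),off=([240,310],.062))
for n,(p,z) in T.items(): print(n,ray("top",p,z))
S=dict(nut=([323,208],.097),tab=([310,203],.082),face=([336,227],.082),fence=([344,236],.082),jar=([267,245],.062))
for n,(p,z) in S.items(): print("scene",n,ray("scene",p,z))
E
```

```text
nut [ 0.5737 -0.0172  0.097 ]
tab [ 0.502  -0.0286  0.082 ]
face [ 0.6425 -0.0093  0.082 ]
fence [ 0.6894 -0.0061  0.082 ]
strip [0.672 0.006 0.082]
mag [ 0.5768 -0.0265  0.    ]
jar [ 0.6252 -0.1658  0.062 ]
off [0.5135 0.1045 0.062 ]
scene nut [ 0.5688 -0.0122  0.097 ]
scene tab [ 0.5136 -0.0286  0.082 ]
scene face [ 0.6334 -0.0012  0.082 ]
scene fence [0.673  0.0045 0.082 ]
scene jar [ 0.6269 -0.1617  0.062 ]
```

The top and scene views agree on the layout. The nut is at about (0.572, -0.016), the magazine is yawed about 8°, and the 220 mm strip in the magazine is the middle-sized one. Next I'll move above it with the hand shut to measure with the wrist camera.

jog_arm:
  plan:
    - {"x":0.77,"y":-0.8,"z":-0.3,"wz":0.02}
    - {"x":0.77,"y":-0.8,"z":-0.3,"wz":0.02}
    - {"x":0.77,"y":-0.8,"z":-0.3,"wz":0.02}
    - {"x":0.77,"y":-0.8,"z":-0.3,"wz":0.02}
    - {"x":0.77,"y":-0.8,"z":-0.3,"wz":0.02}
    - {"x":0.77,"y":-0.8,"z":-0.3,"wz":0.02}
    - {"x":0.77,"y":-0.8,"z":-0.3,"wz":0.02}
  hand: -1
  grip_force: 20

```text
invalid input at $.plan[0]: expected keys x, y, z, wx, wy, wz
```

jog_arm:
  plan:
    - {"x":0.77,"y":-0.8,"z":-0.1,"wz":0.02}
    - {"x":0.77,"y":-0.8,"z":-0.1,"wz":0.02}
    - {"x":0.77,"y":-0.8,"z":-0.1,"wz":0.02}
    - {"x":0.77,"y":-0.8,"z":-0.1,"wz":0.02}
    - {"x":0.77,"y":-0.8,"z":-0.1,"wz":0.02}
    - {"x":0.77,"y":-0.8,"z":-0.1,"wz":0.02}
    - {"x":0.77,"y":-0.8,"z":-0.1,"wz":0.02}

```text
invalid input at $.plan[0]: expected keys x, y, z, wx, wy, wz
```

jog_arm:
  plan:
    - {"x":0.77,"y":-0.8,"z":-0.3,"wx":0,"wy":0,"wz":0.02}
    - {"x":0.77,"y":-0.8,"z":-0.3,"wx":0,"wy":0,"wz":0.02}
    - {"x":0.77,"y":-0.8,"z":-0.3,"wx":0,"wy":0,"wz":0.02}
    - {"x":0.77,"y":-0.8,"z":-0.3,"wx":0,"wy":0,"wz":0.02}
    - {"x":0.77,"y":-0.8,"z":-0.3,"wx":0,"wy":0,"wz":0.02}
    - {"x":0.77,"y":-0.8,"z":-0.3,"wx":0,"wy":0,"wz":0.02}
    - {"x":0.77,"y":-0.8,"z":-0.3,"wx":0,"wy":0,"wz":0.02}
  hand: -1
  grip_force: 20

```text
t: 1.88
eef_pos: [0.2936, -0.4489, 0.2701]
tool_rot: [0.001, 0.994, 0.111, 0.002]
contact_force: [-0.2, 0.6, -0.1]
gripper_width: 0.008
```

jog_arm:
  plan:
    - {"x":0.77,"y":-0.8,"z":-0.1,"wx":0,"wy":0,"wz":0.025}
    - {"x":0.77,"y":-0.8,"z":-0.1,"wx":0,"wy":0,"wz":0.025}
    - {"x":0.77,"y":-0.8,"z":-0.1,"wx":0,"wy":0,"wz":0.025}
    - {"x":0.77,"y":-0.8,"z":-0.1,"wx":0,"wy":0,"wz":0.025}
    - {"x":0.77,"y":-0.8,"z":-0.1,"wx":0,"wy":0,"wz":0.025}
    - {"x":0.77,"y":-0.8,"z":-0.1,"wx":0,"wy":0,"wz":0.025}
    - {"x":0.77,"y":-0.8,"z":-0.1,"wx":0,"wy":0,"wz":0.025}

```text
t: 2.47
eef_pos: [0.4116, -0.2543, 0.2911]
tool_rot: [0.0, 0.997, 0.076, 0.003]
contact_force: [-0.2, -1.0, -0.5]
gripper_width: -0.001
```

jog_arm:
  plan:
    - {"x":0.55,"y":-1,"z":0,"wx":0,"wy":0,"wz":0.003}
    - {"x":0.55,"y":-1,"z":0,"wx":0,"wy":0,"wz":0.003}
    - {"x":0.55,"y":-1,"z":0,"wx":0,"wy":0,"wz":0.003}
    - {"x":0.55,"y":-1,"z":0,"wx":0,"wy":0,"wz":0.003}
    - {"x":0.55,"y":-1,"z":0,"wx":0,"wy":0,"wz":0.003}
    - {"x":0.55,"y":-1,"z":0,"wx":0,"wy":0,"wz":0.003}
    - {"x":0.55,"y":-1,"z":0,"wx":0,"wy":0,"wz":0.003}
    - {"x":0.55,"y":-1,"z":0,"wx":0,"wy":0,"wz":0.003}

```text
t: 3.13
eef_pos: [0.4903, -0.0397, 0.2914]
tool_rot: [0.0, 0.997, 0.072, 0.003]
contact_force: [0.1, -0.6, -0.0]
gripper_width: 0.001
```

```bash
python3 - <<'E'
from h import *
np.set_printoptions(precision=4,suppress=True)
o=monitor.get_obs();print(o["t"],o["eef_pos"],o["tool_rot"])
k=cams.get_calibration("wrist");im=cams.read_camera("wrist");cv2.imwrite("pics/w1.png",im[:,:,::-1])
E=k["extrinsics"];print(-E[:3,:3].T@E[:3,3],E[:3,:3])
for t,z in (("nut_centre",.097),("wing_a",.097),("wing_b",.097),("guide_tab",.082),("guide_face",.082),("fence_face",.082),("strip_centre",.082),("jar",.062),("offcut",.062)):
    print(t,[(np.round(d["location"]),round(d["confidence"],2),ray("wrist",d["location"],z,k)[:2]) for d in finder.place_of("wrist",t)][:3])
E
```

```text
3.1333 [ 0.4903 -0.0397  0.2914] [0.0002 0.9974 0.0724 0.0027]
[ 0.5708 -0.0276  0.4591] [[ 0.1457 -0.9893  0.0019]
 [-0.9383 -0.1376  0.3173]
 [-0.3136 -0.0481 -0.9483]]
nut_centre [(array([315., 105.]), 0.61, array([ 0.5816, -0.0162]))]
wing_a [(array([334., 124.]), 0.78, array([ 0.5669, -0.037 ])), (array([294.,  88.]), 0.69, array([0.5942, 0.0057])), (array([315., 106.]), 0.68, array([ 0.5807, -0.0167]))]
wing_b [(array([334., 124.]), 0.78, array([ 0.5669, -0.037 ])), (array([294.,  88.]), 0.69, array([0.5942, 0.0057])), (array([315., 106.]), 0.68, array([ 0.5807, -0.0167]))]
guide_tab [(array([318., 183.]), 0.72, array([ 0.5044, -0.0298]))]
guide_face [(array([316.,  37.]), 0.91, array([ 0.643, -0.008]))]
fence_face [(array([317., 108.]), 0.22, array([ 0.5797, -0.0184])), (array([313.,  34.]), 0.18, array([ 0.6447, -0.0051]))]
strip_centre [(array([314.,   2.]), 0.75, array([ 0.6717, -0.0022]))]
jar [(array([459.,  81.]), 0.85, array([ 0.6281, -0.1603])), (array([314., 107.]), 0.61, array([ 0.5804, -0.0142]))]
offcut [(array([193., 157.]), 0.58, array([0.5101, 0.1115]))]
```

View pics/w1.png

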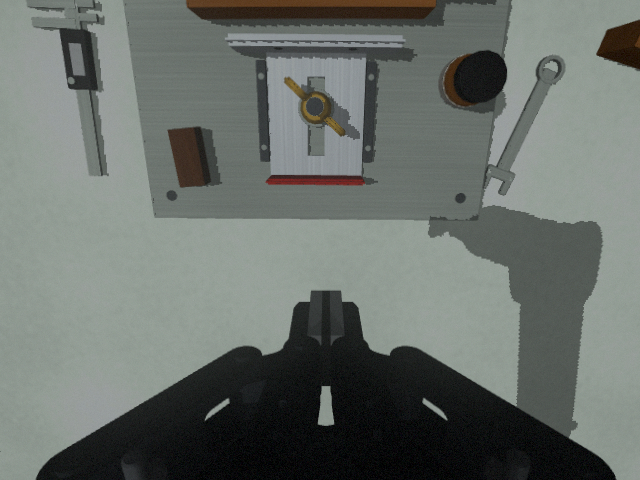

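The wrist view shows the nut at pixel (315,105), with its wings at (334,124) and (294,88), and the red tab at (318,183). That puts the stud at about (0.580, -0.016), the tab at about (0.504, -0.030) and the yaw at about 8.4°, in line with the given dimensions. I'll descend outside the tab.

jog_arm:
  plan:
    - {"x":-0.06,"y":-0.04,"z":0.2,"wx":0,"wy":0,"wz":0}
    - {"x":-0.06,"y":-0.04,"z":0.4,"wx":0,"wy":0,"wz":0}
    - {"x":-0.06,"y":-0.04,"z":0.6,"wx":0,"wy":0,"wz":0}
    - {"x":-0.06,"y":-0.04,"z":0.8,"wx":0,"wy":0,"wz":0}
    - {"x":-0.06,"y":-0.04,"z":0.95,"wx":0,"wy":0,"wz":0}
    - {"x":-0.06,"y":-0.04,"z":1,"wx":0,"wy":0,"wz":0}
    - {"x":-0.06,"y":-0.04,"z":1,"wx":0,"wy":0,"wz":0}

```text
t: 4.22
eef_pos: [0.4762, -0.0342, 0.0895]
tool_rot: [-0.0, 0.997, 0.071, 0.0]
contact_force: [-0.1, -0.1, 0.2]
gripper_width: 0.002
```

jog_arm:
  plan:
    - {"x":0,"y":0,"z":0.05,"wx":0,"wy":0,"wz":0}
    - {"x":0,"y":0,"z":0.09,"wx":0,"wy":0,"wz":0}
    - {"x":0,"y":0,"z":0.09,"wx":0,"wy":0,"wz":0}

```text
t: 4.47
eef_pos: [0.4764, -0.0344, 0.0714]
tool_rot: [-0.0, 0.997, 0.071, 0.001]
contact_force: [0.0, 0.3, -0.2]
gripper_width: 0.001
```

jog_arm:
  plan:
    - {"x":0.03,"y":0,"z":0,"wx":0,"wy":0,"wz":0}
    - {"x":0.06,"y":0,"z":0,"wx":0,"wy":0,"wz":0}
    - {"x":0.08,"y":0,"z":0,"wx":0,"wy":0,"wz":0}
    - {"x":0.1,"y":0,"z":0,"wx":0,"wy":0,"wz":0}
    - {"x":0.12,"y":0,"z":0,"wx":0,"wy":0,"wz":0}
    - {"x":0.13,"y":0,"z":0,"wx":0,"wy":0,"wz":0}
    - {"x":0.14,"y":0,"z":0,"wx":0,"wy":0,"wz":0}
    - {"x":0.15,"y":0,"z":0,"wx":0,"wy":0,"wz":0}

```text
t: 5.13
eef_pos: [0.5052, -0.0303, 0.0716]
tool_rot: [0.0, 0.997, 0.071, -0.001]
contact_force: [-4.4, -0.4, 7.3]
gripper_width: 0.001
```

jog_arm:
  plan:
    - {"x":0.005,"y":0,"z":0,"wx":0,"wy":0,"wz":0}
    - {"x":0.01,"y":0,"z":0,"wx":0,"wy":0,"wz":0}
    - {"x":0.015,"y":0,"z":0,"wx":0,"wy":0,"wz":0}
    - {"x":0.02,"y":0,"z":0,"wx":0,"wy":0,"wz":0}

```text
t: 5.47
eef_pos: [0.508, -0.03, 0.0717]
tool_rot: [0.001, 0.997, 0.071, -0.002]
contact_force: [-5.0, -0.3, 6.5]
gripper_width: -0.001
```

jog_arm:
  plan:
    - {"x":0.005,"y":0,"z":-0.02,"wx":0,"wy":0,"wz":0}
    - {"x":0.01,"y":0,"z":-0.02,"wx":0,"wy":0,"wz":0}
    - {"x":0.015,"y":0,"z":-0.02,"wx":0,"wy":0,"wz":0}
    - {"x":0.02,"y":0,"z":-0.02,"wx":0,"wy":0,"wz":0}

```text
t: 5.8
eef_pos: [0.5126, -0.0293, 0.0758]
tool_rot: [0.0, 0.997, 0.071, -0.002]
contact_force: [-0.2, 0.5, -0.6]
gripper_width: -0.001
```

```bash
python3 - <<'E'
from h import *
np.set_printoptions(precision=4,suppress=True)
o=monitor.get_obs();print(o["t"],o["eef_pos"],o["contact_force"])
a=cams.read_camera("top");b=cams.read_camera("wrist");c=cams.read_camera("scene")
A=cv2.resize(a[200:350,210:410],(640,480),interpolation=cv2.INTER_CUBIC)
C=cv2.resize(c[150:270,240:400],(640,480),interpolation=cv2.INTER_CUBIC)
m=np.zeros((600,800,3),np.uint8);m[:300,:400]=cv2.resize(A,(400,300));m[:300,400:]=cv2.resize(C,(400,300));m[300:,:400]=cv2.resize(b,(400,300))
m[300:,400:]=cv2.resize(b[100:340,160:480],(400,300))
cv2.imwrite("pics/m2.png",m[:,:,::-1])
E
```

```text
5.8 [ 0.5126 -0.0293  0.0758] [-0.2268  0.4551 -0.6287]
```

View pics/m2.png

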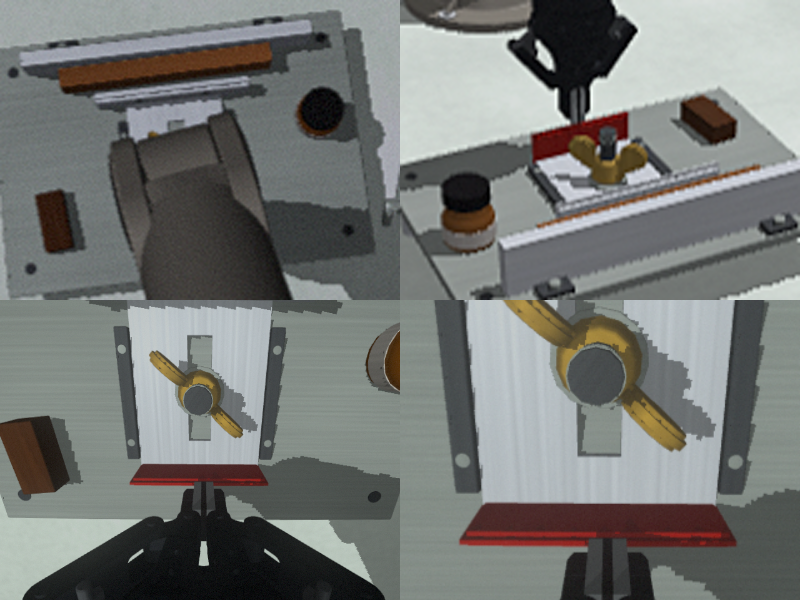

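jog_arm:
  plan:
    - {"x":0.005,"y":0,"z":0,"wx":0,"wy":0,"wz":0}
    - {"x":0.01,"y":0,"z":0,"wx":0,"wy":0,"wz":0}
    - {"x":0.015,"y":0,"z":0,"wx":0,"wy":0,"wz":0}
    - {"x":0.02,"y":0,"z":0,"wx":0,"wy":0,"wz":0}

```text
t: 6.28
eef_pos: [0.5163, -0.0287, 0.0756]
tool_rot: [0.0, 0.997, 0.071, -0.002]
contact_force: [-0.5, 0.3, -0.6]
gripper_width: 0.0
```

```bash
cat > look.py <<'E'
from h import *
import sys
np.set_printoptions(precision=4,suppress=True)
o=monitor.get_obs();print(o["t"],o["eef_pos"],o["contact_force"],o["torque"])
k=cams.get_calibration("wrist");im=cams.read_camera("wrist");cv2.imwrite("pics/%s.png"%sys.argv[1],im[:,:,::-1])
for t,z in (("nut_centre",.097),("wing_a",.097),("guide_tab",.082),("guide_face",.082)):
    print(t,[(np.round(d["location"]),round(d["confidence"],2),ray("wrist",d["location"],z,k)[:2]) for d in finder.place_of("wrist",t)][:3])
E
python3 look.py w3;python3 -c "
from h import *
k=cams.get_calibration('wrist');o=monitor.get_obs()
print(proj('wrist',[o['eef_pos'],o['eef_pos']+[.0,0,.03]],k))"
```

```text
6.2833 [ 0.5163 -0.0287  0.0756] [-0.5455  0.338  -0.5971] [-0.0338 -0.0066 -0.0146]
nut_centre [(array([362., 204.]), 0.31, array([ 0.565 , -0.0374]))]
wing_a [(array([364., 205.]), 0.93, array([ 0.5649, -0.038 ])), (array([273., 122.]), 0.9, array([0.593 , 0.0033]))]
guide_tab [(array([320., 292.]), 0.94, array([ 0.5137, -0.0264]))]
guide_face []
[[325.58150968 281.92931455]
 [325.70709287 312.19568999]]
```

View pics/w3.png

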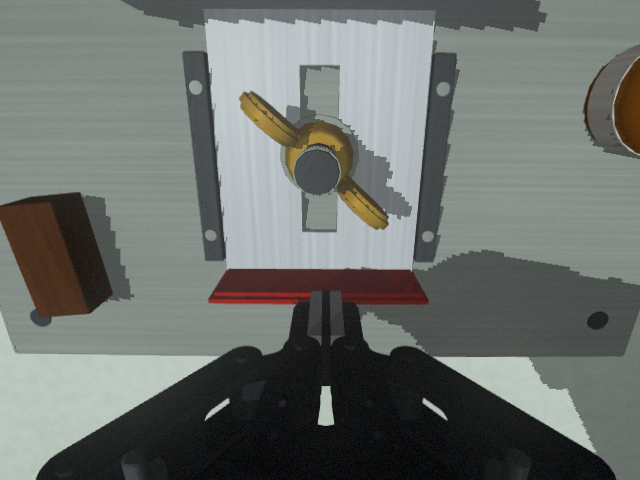

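```bash
python3 - <<'E'
from h import *
np.set_printoptions(precision=4,suppress=True)
o=monitor.get_obs();Rm=R.from_quat(np.roll(o["tool_rot"],-1)).as_matrix();print(Rm)
for r in (303,292): print(r,ray("wrist",[318,r],.097))
print("foot/tab corner",ray("wrist",[318,270],.067))
print(ray("wrist",[209,303],.097)-ray("wrist",[428,303],.097))
p=o["eef_pos"]
for dx in (-.011,0,.011):
  for up in (0,.01,.02,.03): print(dx,up,proj("wrist",[p+Rm@[dx,-.007,-up],p+Rm@[dx,.007,-up]]).ravel())
E
```

```text
[[ 0.9899  0.1415 -0.0037]
 [ 0.1415 -0.9899 -0.0012]
 [-0.0038  0.0006 -1.    ]]
303 [ 0.5153 -0.0253  0.097 ]
292 [ 0.521  -0.0245  0.097 ]
foot/tab corner [ 0.5184 -0.0243  0.067 ]
[-0.0145  0.1015  0.    ]
-0.011 0 [312.4615 300.5258 338.6509 300.5382]
-0.011 0.01 [311.7947 310.2602 339.3635 310.2721]
-0.011 0.02 [311.0544 321.0739 340.1548 321.0852]
-0.011 0.03 [310.2276 333.1556 341.0385 333.166 ]
0 0 [312.2304 281.9207 338.9311 281.9353]
0 0.01 [311.5367 290.8584 339.6743 290.8728]
0 0.02 [310.7645 300.8109 340.5016 300.8249]
0 0.03 [309.8999 311.9602 341.4279 311.9736]
0.011 0 [311.9918 262.5714 339.2209 262.5885]
0.011 0.01 [311.2697 270.6346 339.9964 270.6517]
0.011 0.02 [310.4639 279.6353 340.8617 279.6522]
0.011 0.03 [309.559  289.7463 341.8333 289.7629]
```

jog_arm:
  plan:
    - {"x":-0.07,"y":0,"z":0,"wx":0,"wy":0,"wz":0}
    - {"x":-0.15,"y":0,"z":0,"wx":0,"wy":0,"wz":0}
    - {"x":-0.15,"y":0,"z":0.03,"wx":0,"wy":0,"wz":0}
    - {"x":-0.15,"y":0,"z":0.06,"wx":0,"wy":0,"wz":0}
    - {"x":-0.15,"y":0,"z":0.065,"wx":0,"wy":0,"wz":0}
    - {"x":-0.15,"y":0,"z":0.07,"wx":0,"wy":0,"wz":0}
    - {"x":-0.15,"y":0,"z":0.075,"wx":0,"wy":0,"wz":0}

```text
t: 7.12
eef_pos: [0.4871, -0.0328, 0.0605]
tool_rot: [0.0, 0.997, 0.071, -0.002]
contact_force: [-0.6, -0.6, 0.7]
gripper_width: -0.002
```

jog_arm:
  plan:
    - {"x":0.02,"y":0,"z":0.01,"wx":0,"wy":0,"wz":0}
    - {"x":0.02,"y":0,"z":0.02,"wx":0,"wy":0,"wz":0}
    - {"x":0.02,"y":0,"z":0.03,"wx":0,"wy":0,"wz":0}
    - {"x":0.02,"y":0,"z":0.04,"wx":0,"wy":0,"wz":0}

```text
t: 7.45
eef_pos: [0.4912, -0.0321, 0.0523]
tool_rot: [0.0, 0.997, 0.071, -0.002]
contact_force: [-0.1, -0.3, 0.2]
gripper_width: -0.001
```

```bash
python3 look.py w4; python3 - <<'E'
from h import *
c=cams.read_camera("scene");w=cv2.imread("pics/w4.png")[:,:,::-1]
m=np.hstack([cv2.resize(w[180:360,200:440],(400,300)),cv2.resize(c[150:270,240:400],(400,300),interpolation=cv2.INTER_CUBIC)])
cv2.imwrite("pics/m4.png",m[:,:,::-1])
E
```

```text
7.45 [ 0.4912 -0.0321  0.0523] [-0.121  -0.2852  0.2411] [0.0137 0.0586 0.0284]
nut_centre []
wing_a [(array([370., 144.]), 0.7, array([ 0.5663, -0.0363])), (array([255.,  32.]), 0.63, array([0.5942, 0.0047])), (array([ 27., 211.]), 0.39, array([0.5256, 0.0823]))]
guide_tab [(array([320., 267.]), 0.7, array([ 0.5124, -0.0268]))]
guide_face []
```

View pics/m4.png

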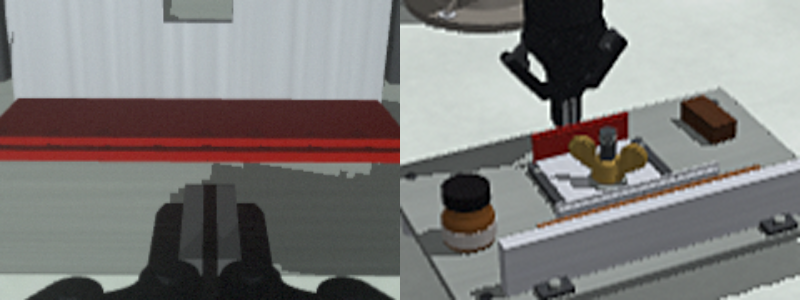

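The check confirms that the real shut fingertip sits about 25 mm behind the reported TCP. The reported TCP went below the plate top without contact, and the first push had ridden on the tab's top edge. From here I'll use tip z ≈ TCP z + 0.025. The tip is now at about 78 mm, in front of the tab, so I'll push.

jog_arm:
  plan:
    - {"x":0.02,"y":0,"z":0,"wx":0,"wy":0,"wz":0}
    - {"x":0.04,"y":0,"z":0,"wx":0,"wy":0,"wz":0}
    - {"x":0.055,"y":0,"z":0,"wx":0,"wy":0,"wz":0}
    - {"x":0.07,"y":0,"z":0,"wx":0,"wy":0,"wz":0}
    - {"x":0.08,"y":0,"z":0,"wx":0,"wy":0,"wz":0}
    - {"x":0.09,"y":0,"z":0,"wx":0,"wy":0,"wz":0}
    - {"x":0.1,"y":0,"z":0,"wx":0,"wy":0,"wz":0}

```text
t: 8.33
eef_pos: [0.5093, -0.0297, 0.0521]
tool_rot: [0.001, 0.997, 0.071, -0.003]
contact_force: [-5.1, -0.8, 3.7]
gripper_width: 0.003
```

jog_arm:
  plan:
    - {"x":0.005,"y":0,"z":0,"wx":0,"wy":0,"wz":0}
    - {"x":0.01,"y":0,"z":0,"wx":0,"wy":0,"wz":0}
    - {"x":0.015,"y":0,"z":0,"wx":0,"wy":0,"wz":0}
    - {"x":0.02,"y":0,"z":0,"wx":0,"wy":0,"wz":0}

```text
t: 8.67
eef_pos: [0.5123, -0.0294, 0.0518]
tool_rot: [0.001, 0.997, 0.071, -0.004]
contact_force: [-5.7, 0.2, 3.1]
gripper_width: -0.001
```

jog_arm:
  plan:
    - {"x":0.01,"y":0,"z":0,"wx":0,"wy":0,"wz":0}
    - {"x":0.015,"y":0,"z":0,"wx":0,"wy":0,"wz":0}
    - {"x":0.02,"y":0,"z":0,"wx":0,"wy":0,"wz":0}

```text
t: 8.92
eef_pos: [0.5153, -0.029, 0.0516]
tool_rot: [0.001, 0.997, 0.071, -0.005]
contact_force: [-5.0, -0.4, 3.4]
gripper_width: -0.003
```

jog_arm:
  plan:
    - {"x":0.01,"y":0,"z":0,"wx":0,"wy":0,"wz":0}
    - {"x":0.015,"y":0,"z":0,"wx":0,"wy":0,"wz":0}
    - {"x":0.02,"y":0,"z":0,"wx":0,"wy":0,"wz":0}

```text
t: 9.17
eef_pos: [0.5181, -0.0287, 0.0513]
tool_rot: [0.001, 0.997, 0.071, -0.006]
contact_force: [-5.9, -0.7, 5.2]
gripper_width: 0.0
```

jog_arm:
  plan:
    - {"x":0.01,"y":0,"z":0,"wx":0,"wy":0,"wz":0}
    - {"x":0.015,"y":0,"z":0,"wx":0,"wy":0,"wz":0}
    - {"x":0.02,"y":0,"z":0,"wx":0,"wy":0,"wz":0}

```text
t: 9.42
eef_pos: [0.5182, -0.0288, 0.0505]
tool_rot: [0.002, 0.997, 0.071, -0.01]
contact_force: [-14.4, -1.7, 10.0]
gripper_width: -0.0
```

jog_arm:
  plan:
    - {"x":0.005,"y":0,"z":0,"wx":0,"wy":0,"wz":0}
    - {"x":0.01,"y":0,"z":0,"wx":0,"wy":0,"wz":0}
    - {"x":0.015,"y":0,"z":0,"wx":0,"wy":0,"wz":0}

```text
t: 9.67
eef_pos: [0.518, -0.029, 0.0499]
tool_rot: [0.002, 0.997, 0.07, -0.014]
contact_force: [-13.2, -0.6, 10.4]
gripper_width: 0.001
```

jog_arm:
  plan:
    - {"x":-0.03,"y":0,"z":0,"wx":0,"wy":0.009,"wz":0}
    - {"x":-0.06,"y":0,"z":0,"wx":0,"wy":0.009,"wz":0}
    - {"x":-0.06,"y":0,"z":-0.2,"wx":0,"wy":0.009,"wz":0}
    - {"x":-0.06,"y":0,"z":-0.4,"wx":0,"wy":0.009,"wz":0}
    - {"x":0.1,"y":0,"z":-0.6,"wx":0,"wy":0.009,"wz":0}
    - {"x":0.2,"y":0,"z":-0.7,"wx":0,"wy":0.009,"wz":0}
    - {"x":0.2,"y":0,"z":-0.7,"wx":0,"wy":0.009,"wz":0}
    - {"x":0.2,"y":0,"z":-0.7,"wx":0,"wy":0.009,"wz":0}

```text
t: 10.33
eef_pos: [0.5641, -0.0219, 0.1907]
tool_rot: [0.001, 0.998, 0.071, 0.003]
contact_force: [-0.2, -0.9, -1.6]
gripper_width: -0.0
```

```bash
python3 look.py w5; python3 - <<'E'
from h import *
c=cams.read_camera("scene");w=cv2.imread("pics/w5.png")[:,:,::-1]
m=np.hstack([cv2.resize(w,(460,345)),cv2.resize(c[155:255,250:350],(340,345),interpolation=cv2.INTER_CUBIC)])
cv2.imwrite("pics/m5.png",m[:,:,::-1]);print(monitor.get_obs()["tool_rot"])
E
```

```text
10.3333 [ 0.5641 -0.0219  0.1907] [-0.2336 -0.893  -1.6159] [-0.0023  0.0141 -0.0315]
nut_centre [(array([321., 206.]), 0.88, array([ 0.5816, -0.0161])), (array([169., 254.]), 0.4, array([0.526 , 0.0981]))]
wing_a [(array([298., 187.]), 0.62, array([0.5938, 0.0029])), (array([346., 231.]), 0.55, array([ 0.5648, -0.0383])), (array([497., 167.]), 0.21, array([ 0.6295, -0.1407]))]
guide_tab [(array([323., 262.]), 0.81, array([ 0.5303, -0.0248]))]
guide_face [(array([320.,  88.]), 0.69, array([ 0.6652, -0.004 ]))]
[ 9.59599486e-04  9.97519433e-01  7.03816607e-02 -6.93780198e-04]
```

View pics/m5.png

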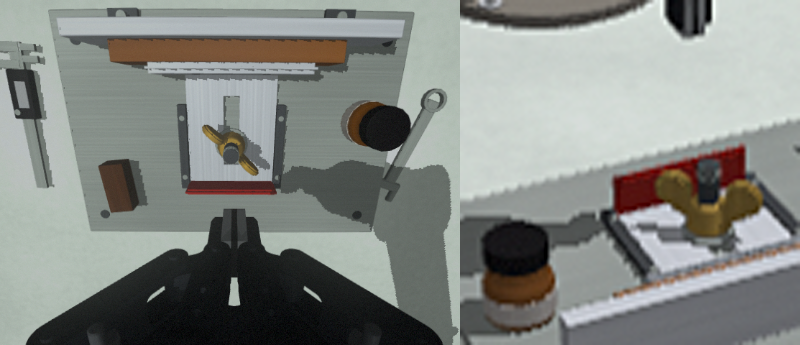

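Guide closed: the tab is about 50 mm and the face about 86 mm from the stud, so the joint is about 0.030, and the strip is flush between guide and fence. The wings lie at 46° in the magazine frame. Now a helper that works out the orbit strokes.

```bash
cat > orb.py <<'E'
# usage: orb.py phi0 dphi n z  [r]: rows for orbit about the stud, mag-frame angles (deg), cw = decreasing
from h import *
import sys,json
p0,dp,n,z=map(float,sys.argv[1:5]);r=float(sys.argv[5]) if len(sys.argv)>5 else .028
S=np.array([.580,-.0167]);yaw=np.radians(8.4)
o=monitor.get_obs();Rm=R.from_quat(np.roll(o["tool_rot"],-1)).as_matrix();p=o["eef_pos"]
d=p[:2]-S;print("now phi %.1f r %.4f z %.4f"%(np.degrees(np.arctan2(d[1],d[0])-yaw),np.hypot(*d),p[2]),np.round(o["contact_force"],1))
Rt=np.array([[np.cos(yaw),np.sin(yaw),0],[np.sin(yaw),-np.cos(yaw),0],[0,0,-1]])
w=R.from_matrix(Rm.T@Rt).as_rotvec()/np.pi
for i in range(int(n)):
    a=np.radians(p0+dp*i)+yaw
    s=Rm.T@(np.array([S[0]+r*np.cos(a),S[1]+r*np.sin(a),z])-p)/.2
    print(json.dumps(dict(zip("x y z wx wy wz".split(),[round(float(v),3) for v in (*s,*w)]))),end=", ")
print()
E
python3 orb.py 115 0 1 .19; python3 orb.py 115 0 1 .0765
```

```text
now phi -171.6 r 0.0209 z 0.1876 [-0.2  1.1 -0.2]
{"x": 0.043, "y": -0.142, "z": -0.012, "wx": 0.001, "wy": 0.0, "wz": -0.002}, 
now phi -171.6 r 0.0209 z 0.1876 [-0.2  1.1 -0.2]
{"x": 0.044, "y": -0.143, "z": 0.555, "wx": 0.001, "wy": 0.0, "wz": -0.002},
```

jog_arm:
  plan:
    - {"x":0.044,"y":-0.143,"z":0,"wx":0.001,"wy":0,"wz":-0.002}
    - {"x":0.044,"y":-0.143,"z":0,"wx":0.001,"wy":0,"wz":-0.002}
    - {"x":0.044,"y":-0.143,"z":0.2,"wx":0.001,"wy":0,"wz":-0.002}
    - {"x":0.044,"y":-0.143,"z":0.35,"wx":0.001,"wy":0,"wz":-0.002}
    - {"x":0.044,"y":-0.143,"z":0.48,"wx":0.001,"wy":0,"wz":-0.002}
    - {"x":0.044,"y":-0.143,"z":0.54,"wx":0.001,"wy":0,"wz":-0.002}
    - {"x":0.044,"y":-0.143,"z":0.555,"wx":0.001,"wy":0,"wz":-0.002}
    - {"x":0.044,"y":-0.143,"z":0.555,"wx":0.001,"wy":0,"wz":-0.002}

```text
t: 11.3
eef_pos: [0.5641, 0.0067, 0.076]
tool_rot: [-0.001, 0.997, 0.074, -0.002]
contact_force: [0.3, -0.2, 0.2]
gripper_width: 0.001
```

```bash
python3 orb.py 105 -10 12 .0765
```

```text
now phi 115.8 r 0.0283 z 0.0760 [ 0.3 -0.2  0.2]
{"x": 0.025, "y": -0.008, "z": -0.002, "wx": -0.001, "wy": 0.001, "wz": 0.0}, {"x": 0.049, "y": -0.012, "z": -0.002, "wx": -0.001, "wy": 0.001, "wz": 0.0}, {"x": 0.074, "y": -0.012, "z": -0.002, "wx": -0.001, "wy": 0.001, "wz": 0.0}, {"x": 0.098, "y": -0.008, "z": -0.003, "wx": -0.001, "wy": 0.001, "wz": 0.0}, {"x": 0.121, "y": 0.001, "z": -0.003, "wx": -0.001, "wy": 0.001, "wz": 0.0}, {"x": 0.142, "y": 0.013, "z": -0.003, "wx": -0.001, "wy": 0.001, "wz": 0.0}, {"x": 0.16, "y": 0.029, "z": -0.003, "wx": -0.001, "wy": 0.001, "wz": 0.0}, {"x": 0.176, "y": 0.047, "z": -0.003, "wx": -0.001, "wy": 0.001, "wz": 0.0}, {"x": 0.188, "y": 0.069, "z": -0.003, "wx": -0.001, "wy": 0.001, "wz": 0.0}, {"x": 0.197, "y": 0.091, "z": -0.003, "wx": -0.001, "wy": 0.001, "wz": 0.0}, {"x": 0.201, "y": 0.116, "z": -0.003, "wx": -0.001, "wy": 0.001, "wz": 0.0}, {"x": 0.201, "y": 0.14, "z": -0.003, "wx": -0.001, "wy": 0.001, "wz": 0.0},
```

jog_arm:
  plan:
    - {"x":0.025,"y":-0.008,"z":-0.002,"wx":0,"wy":0,"wz":0}
    - {"x":0.049,"y":-0.012,"z":-0.002,"wx":0,"wy":0,"wz":0}
    - {"x":0.074,"y":-0.012,"z":-0.002,"wx":0,"wy":0,"wz":0}
    - {"x":0.098,"y":-0.008,"z":-0.003,"wx":0,"wy":0,"wz":0}
    - {"x":0.121,"y":0.001,"z":-0.003,"wx":0,"wy":0,"wz":0}
    - {"x":0.142,"y":0.013,"z":-0.003,"wx":0,"wy":0,"wz":0}
    - {"x":0.16,"y":0.029,"z":-0.003,"wx":0,"wy":0,"wz":0}
    - {"x":0.176,"y":0.047,"z":-0.003,"wx":0,"wy":0,"wz":0}
    - {"x":0.188,"y":0.069,"z":-0.003,"wx":0,"wy":0,"wz":0}
    - {"x":0.197,"y":0.091,"z":-0.003,"wx":0,"wy":0,"wz":0}
    - {"x":0.201,"y":0.116,"z":-0.003,"wx":0,"wy":0,"wz":0}
    - {"x":0.201,"y":0.14,"z":-0.003,"wx":0,"wy":0,"wz":0}

```text
t: 12.3
eef_pos: [0.6088, -0.0153, 0.0766]
tool_rot: [-0.001, 0.997, 0.074, -0.001]
contact_force: [0.3, 2.6, 0.5]
gripper_width: -0.001
```

```bash
python3 look.py w6;python3 orb.py -15 -10 12 .0765
```

```text
12.3 [ 0.6088 -0.0153  0.0766] [0.2713 2.5947 0.5443] [ 0.4773  0.0091 -0.0459]
nut_centre []
wing_a [(array([353., 320.]), 0.61, array([ 0.6005, -0.0299]))]
guide_tab [(array([319., 412.]), 0.63, array([ 0.5268, -0.0235]))]
guide_face [(array([320., 175.]), 0.7, array([ 0.6647, -0.0043]))]
now phi -6.7 r 0.0283 z 0.0766 [ 0.3 -0.4  0.2]
{"x": -0.006, "y": 0.02, "z": 0.001, "wx": -0.0, "wy": 0.001, "wz": 0.0}, {"x": -0.014, "y": 0.043, "z": 0.001, "wx": -0.0, "wy": 0.001, "wz": 0.0}, {"x": -0.026, "y": 0.064, "z": 0.001, "wx": -0.0, "wy": 0.001, "wz": 0.0}, {"x": -0.042, "y": 0.082, "z": 0.001, "wx": -0.0, "wy": 0.001, "wz": 0.0}, {"x": -0.061, "y": 0.098, "z": 0.001, "wx": -0.0, "wy": 0.001, "wz": 0.0}, {"x": -0.082, "y": 0.11, "z": 0.001, "wx": -0.0, "wy": 0.001, "wz": 0.0}, {"x": -0.105, "y": 0.119, "z": 0.001, "wx": -0.0, "wy": 0.001, "wz": 0.0}, {"x": -0.129, "y": 0.123, "z": 0.001, "wx": -0.0, "wy": 0.001, "wz": 0.0}, {"x": -0.153, "y": 0.123, "z": 0.001, "wx": -0.0, "wy": 0.001, "wz": 0.0}, {"x": -0.177, "y": 0.119, "z": 0.001, "wx": -0.0, "wy": 0.001, "wz": 0.0}, {"x": -0.2, "y": 0.11, "z": 0.001, "wx": -0.0, "wy": 0.001, "wz": 0.0}, {"x": -0.221, "y": 0.098, "z": 0.001, "wx": -0.0, "wy": 0.001, "wz": 0.0},
```

View pics/w6.png

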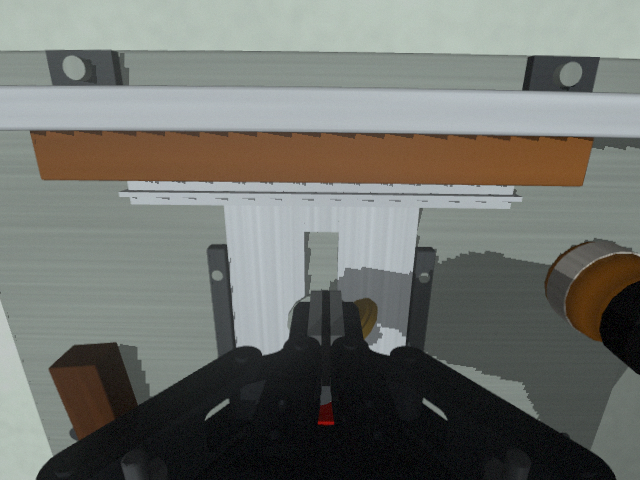

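jog_arm:
  plan:
    - {"x":-0.006,"y":0.02,"z":0.001,"wx":0,"wy":0,"wz":0}
    - {"x":-0.014,"y":0.043,"z":0.001,"wx":0,"wy":0,"wz":0}
    - {"x":-0.026,"y":0.064,"z":0.001,"wx":0,"wy":0,"wz":0}
    - {"x":-0.042,"y":0.082,"z":0.001,"wx":0,"wy":0,"wz":0}
    - {"x":-0.061,"y":0.098,"z":0.001,"wx":0,"wy":0,"wz":0}
    - {"x":-0.082,"y":0.11,"z":0.001,"wx":0,"wy":0,"wz":0}
    - {"x":-0.105,"y":0.119,"z":0.001,"wx":0,"wy":0,"wz":0}
    - {"x":-0.129,"y":0.123,"z":0.001,"wx":0,"wy":0,"wz":0}
    - {"x":-0.153,"y":0.123,"z":0.001,"wx":0,"wy":0,"wz":0}
    - {"x":-0.177,"y":0.119,"z":0.001,"wx":0,"wy":0,"wz":0}
    - {"x":-0.2,"y":0.11,"z":0.001,"wx":0,"wy":0,"wz":0}
    - {"x":-0.221,"y":0.098,"z":0.001,"wx":0,"wy":0,"wz":0}

```text
t: 13.55
eef_pos: [0.567, -0.0422, 0.0766]
tool_rot: [-0.0, 0.997, 0.073, -0.001]
contact_force: [1.2, -1.2, 1.0]
gripper_width: -0.002
```

```bash
python3 orb.py -133 -10 12 .0765
```

```text
now phi -125.5 r 0.0287 z 0.0766 [ 1.2 -1.2  1. ]
{"x": -0.012, "y": -0.014, "z": 0.001, "wx": -0.0, "wy": 0.001, "wz": -0.0}, {"x": -0.029, "y": -0.032, "z": 0.001, "wx": -0.0, "wy": 0.001, "wz": -0.0}, {"x": -0.042, "y": -0.053, "z": 0.001, "wx": -0.0, "wy": 0.001, "wz": -0.0}, {"x": -0.051, "y": -0.076, "z": 0.001, "wx": -0.0, "wy": 0.001, "wz": -0.0}, {"x": -0.056, "y": -0.1, "z": 0.001, "wx": -0.0, "wy": 0.001, "wz": -0.0}, {"x": -0.057, "y": -0.124, "z": 0.001, "wx": -0.0, "wy": 0.001, "wz": -0.0}, {"x": -0.053, "y": -0.148, "z": 0.001, "wx": -0.0, "wy": 0.001, "wz": -0.0}, {"x": -0.046, "y": -0.171, "z": 0.001, "wx": -0.0, "wy": 0.001, "wz": -0.0}, {"x": -0.034, "y": -0.193, "z": 0.001, "wx": -0.0, "wy": 0.001, "wz": -0.0}, {"x": -0.019, "y": -0.212, "z": 0.001, "wx": -0.0, "wy": 0.001, "wz": -0.0}, {"x": -0.001, "y": -0.229, "z": 0.001, "wx": -0.0, "wy": 0.001, "wz": -0.0}, {"x": 0.02, "y": -0.241, "z": 0.001, "wx": -0.0, "wy": 0.001, "wz": -0.0},
```

jog_arm:
  plan:
    - {"x":-0.012,"y":-0.014,"z":0.001,"wx":0,"wy":0,"wz":0}
    - {"x":-0.029,"y":-0.032,"z":0.001,"wx":0,"wy":0,"wz":0}
    - {"x":-0.042,"y":-0.053,"z":0.001,"wx":0,"wy":0,"wz":0}
    - {"x":-0.051,"y":-0.076,"z":0.001,"wx":0,"wy":0,"wz":0}
    - {"x":-0.056,"y":-0.1,"z":0.001,"wx":0,"wy":0,"wz":0}
    - {"x":-0.057,"y":-0.124,"z":0.001,"wx":0,"wy":0,"wz":0}
    - {"x":-0.053,"y":-0.148,"z":0.001,"wx":0,"wy":0,"wz":0}
    - {"x":-0.046,"y":-0.171,"z":0.001,"wx":0,"wy":0,"wz":0}
    - {"x":-0.034,"y":-0.193,"z":0.001,"wx":0,"wy":0,"wz":0}
    - {"x":-0.019,"y":-0.212,"z":0.001,"wx":0,"wy":0,"wz":0}
    - {"x":-0.001,"y":-0.229,"z":0.001,"wx":0,"wy":0,"wz":0}
    - {"x":0.02,"y":-0.241,"z":0.001,"wx":0,"wy":0,"wz":0}

```text
t: 14.55
eef_pos: [0.5636, 0.0069, 0.0762]
tool_rot: [-0.0, 0.997, 0.073, -0.002]
contact_force: [-2.3, -2.6, -0.3]
gripper_width: -0.001
```

```bash
python3 orb.py 110 -10 12 .0765
```

```text
now phi 116.4 r 0.0287 z 0.0762 [-2.3 -2.6 -0.3]
{"x": 0.016, "y": -0.003, "z": -0.002, "wx": -0.0, "wy": 0.001, "wz": 0.0}, {"x": 0.039, "y": -0.009, "z": -0.002, "wx": -0.0, "wy": 0.001, "wz": 0.0}, {"x": 0.064, "y": -0.011, "z": -0.002, "wx": -0.0, "wy": 0.001, "wz": 0.0}, {"x": 0.088, "y": -0.009, "z": -0.002, "wx": -0.0, "wy": 0.001, "wz": 0.0}, {"x": 0.112, "y": -0.003, "z": -0.002, "wx": -0.0, "wy": 0.001, "wz": 0.0}, {"x": 0.134, "y": 0.008, "z": -0.002, "wx": -0.0, "wy": 0.001, "wz": 0.0}, {"x": 0.154, "y": 0.022, "z": -0.002, "wx": -0.0, "wy": 0.001, "wz": 0.0}, {"x": 0.171, "y": 0.039, "z": -0.002, "wx": -0.0, "wy": 0.001, "wz": 0.0}, {"x": 0.185, "y": 0.059, "z": -0.002, "wx": -0.0, "wy": 0.001, "wz": 0.0}, {"x": 0.195, "y": 0.081, "z": -0.002, "wx": -0.0, "wy": 0.001, "wz": 0.0}, {"x": 0.202, "y": 0.105, "z": -0.002, "wx": -0.0, "wy": 0.001, "wz": 0.0}, {"x": 0.204, "y": 0.129, "z": -0.002, "wx": -0.0, "wy": 0.001, "wz": 0.0},
```

jog_arm:
  plan:
    - {"x":0.016,"y":-0.003,"z":-0.002,"wx":0,"wy":0,"wz":0}
    - {"x":0.039,"y":-0.009,"z":-0.002,"wx":0,"wy":0,"wz":0}
    - {"x":0.064,"y":-0.011,"z":-0.002,"wx":0,"wy":0,"wz":0}
    - {"x":0.088,"y":-0.009,"z":-0.002,"wx":0,"wy":0,"wz":0}
    - {"x":0.112,"y":-0.003,"z":-0.002,"wx":0,"wy":0,"wz":0}
    - {"x":0.134,"y":0.008,"z":-0.002,"wx":0,"wy":0,"wz":0}

```text
t: 15.05
eef_pos: [0.5907, 0.0093, 0.0767]
tool_rot: [-0.0, 0.997, 0.074, -0.002]
contact_force: [-5.6, -1.4, 6.0]
gripper_width: 0.0
```

```bash
python3 orb.py 60 -5 8 .0765
```

```text
now phi 59.1 r 0.0281 z 0.0767 [-5.6 -1.4  6. ]
{"x": -0.002, "y": -0.001, "z": 0.001, "wx": -0.0, "wy": 0.001, "wz": 0.0}, {"x": 0.008, "y": 0.006, "z": 0.001, "wx": -0.0, "wy": 0.001, "wz": 0.0}, {"x": 0.018, "y": 0.013, "z": 0.001, "wx": -0.0, "wy": 0.001, "wz": 0.0}, {"x": 0.027, "y": 0.022, "z": 0.001, "wx": -0.0, "wy": 0.001, "wz": 0.0}, {"x": 0.035, "y": 0.031, "z": 0.001, "wx": -0.0, "wy": 0.001, "wz": 0.0}, {"x": 0.043, "y": 0.04, "z": 0.001, "wx": -0.0, "wy": 0.001, "wz": 0.0}, {"x": 0.049, "y": 0.051, "z": 0.001, "wx": -0.0, "wy": 0.001, "wz": 0.0}, {"x": 0.055, "y": 0.062, "z": 0.001, "wx": -0.0, "wy": 0.001, "wz": 0.0},
```

jog_arm:
  plan:
    - {"x":0.008,"y":0.006,"z":0.001,"wx":0,"wy":0,"wz":0}
    - {"x":0.018,"y":0.013,"z":0.001,"wx":0,"wy":0,"wz":0}

```text
t: 15.22
eef_pos: [0.5953, 0.0069, 0.077]
tool_rot: [-0.0, 0.997, 0.073, -0.002]
contact_force: [-4.3, -0.5, 6.2]
gripper_width: -0.005
```

```bash
python3 orb.py 46 -5 8 .0765; python3 look.py w7; python3 - <<'E'
from h import *
c=cams.read_camera("scene");w=cv2.imread("pics/w7.png")[:,:,::-1]
m=np.hstack([cv2.resize(w[200:400,200:440],(400,333)),cv2.resize(c[170:240,270:370],(400,333),interpolation=cv2.INTER_CUBIC)])
cv2.imwrite("pics/m7.png",m[:,:,::-1])
E
```

```text
now phi 48.7 r 0.0281 z 0.0770 [-4.3 -0.5  6.2]
{"x": 0.004, "y": 0.005, "z": 0.002, "wx": -0.0, "wy": 0.001, "wz": 0.0}, {"x": 0.013, "y": 0.014, "z": 0.002, "wx": -0.0, "wy": 0.001, "wz": 0.0}, {"x": 0.02, "y": 0.024, "z": 0.002, "wx": -0.0, "wy": 0.001, "wz": 0.0}, {"x": 0.027, "y": 0.034, "z": 0.002, "wx": -0.0, "wy": 0.001, "wz": 0.0}, {"x": 0.033, "y": 0.044, "z": 0.002, "wx": -0.0, "wy": 0.001, "wz": 0.0}, {"x": 0.038, "y": 0.056, "z": 0.002, "wx": -0.0, "wy": 0.001, "wz": 0.0}, {"x": 0.042, "y": 0.067, "z": 0.002, "wx": -0.0, "wy": 0.001, "wz": 0.0}, {"x": 0.045, "y": 0.079, "z": 0.002, "wx": -0.0, "wy": 0.001, "wz": 0.0}, 
15.2167 [0.5953 0.0069 0.077 ] [-4.3493 -0.5457  6.2488] [-0.0982  0.896  -0.0954]
nut_centre []
wing_a [(array([353., 293.]), 0.71, array([ 0.6013, -0.0052])), (array([624., 259.]), 0.64, array([ 0.6365, -0.125 ]))]
guide_tab []
guide_face [(array([372., 152.]), 0.63, array([ 0.6645, -0.0037]))]
```

View pics/m7.png

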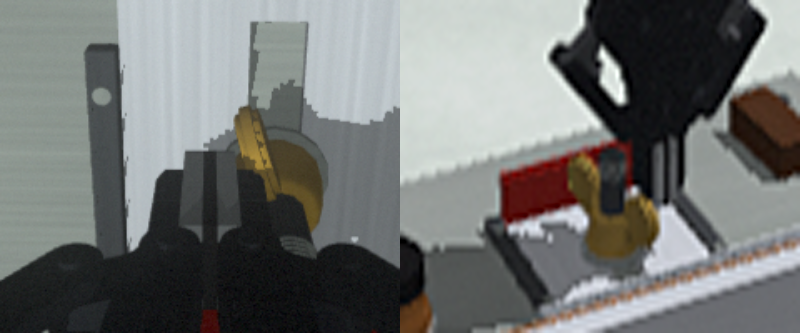

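jog_arm:
  plan:
    - {"x":0.008,"y":0.009,"z":-0.006,"wx":0,"wy":0,"wz":0}
    - {"x":0.013,"y":0.014,"z":-0.008,"wx":0,"wy":0,"wz":0}
    - {"x":0.02,"y":0.024,"z":-0.008,"wx":0,"wy":0,"wz":0}
    - {"x":0.027,"y":0.034,"z":-0.008,"wx":0,"wy":0,"wz":0}

```text
t: 15.85
eef_pos: [0.6023, 0.0013, 0.0789]
tool_rot: [-0.0, 0.997, 0.073, -0.001]
contact_force: [-1.5, 1.3, 4.5]
gripper_width: -0.004
```

```bash
python3 orb.py 28 -5 7 .0785
```

```text
now phi 30.4 r 0.0287 z 0.0789 [-1.5  1.3  4.5]
{"x": -0.0, "y": 0.007, "z": 0.002, "wx": -0.0, "wy": 0.001, "wz": 0.0}, {"x": 0.005, "y": 0.018, "z": 0.002, "wx": -0.0, "wy": 0.001, "wz": 0.0}, {"x": 0.009, "y": 0.029, "z": 0.002, "wx": -0.0, "wy": 0.001, "wz": 0.0}, {"x": 0.013, "y": 0.041, "z": 0.002, "wx": -0.0, "wy": 0.001, "wz": 0.0}, {"x": 0.015, "y": 0.053, "z": 0.002, "wx": -0.0, "wy": 0.001, "wz": 0.0}, {"x": 0.016, "y": 0.065, "z": 0.002, "wx": -0.0, "wy": 0.001, "wz": 0.0}, {"x": 0.016, "y": 0.077, "z": 0.002, "wx": -0.0, "wy": 0.001, "wz": 0.0},
```

jog_arm:
  plan:
    - {"x":0,"y":0.007,"z":0,"wx":0,"wy":0,"wz":0}
    - {"x":0.005,"y":0.018,"z":0,"wx":0,"wy":0,"wz":0}
    - {"x":0.009,"y":0.029,"z":0,"wx":0,"wy":0,"wz":0}
    - {"x":0.013,"y":0.041,"z":0,"wx":0,"wy":0,"wz":0}

```text
t: 16.18
eef_pos: [0.6057, -0.0061, 0.0788]
tool_rot: [-0.001, 0.997, 0.074, -0.002]
contact_force: [-4.9, 3.3, 3.6]
gripper_width: -0.002
```

jog_arm:
  plan:
    - {"x":0.002,"y":0.012,"z":0,"wx":0,"wy":0,"wz":0}
    - {"x":0.003,"y":0.024,"z":0,"wx":0,"wy":0,"wz":0}
    - {"x":0.003,"y":0.036,"z":0,"wx":0,"wy":0,"wz":0}

```text
t: 16.43
eef_pos: [0.6065, -0.0122, 0.0785]
tool_rot: [-0.001, 0.997, 0.074, -0.002]
contact_force: [-4.5, 2.9, 3.7]
gripper_width: 0.003
```

```bash
python3 orb.py -5 -5 7 .0785
```

```text
now phi 1.2 r 0.0269 z 0.0785 [-4.5  2.9  3.7]
{"x": 0.005, "y": 0.015, "z": 0.0, "wx": -0.001, "wy": 0.001, "wz": 0.0}, {"x": 0.003, "y": 0.027, "z": 0.0, "wx": -0.001, "wy": 0.001, "wz": 0.0}, {"x": 0.001, "y": 0.039, "z": 0.0, "wx": -0.001, "wy": 0.001, "wz": 0.0}, {"x": -0.003, "y": 0.051, "z": 0.0, "wx": -0.001, "wy": 0.001, "wz": 0.0}, {"x": -0.008, "y": 0.062, "z": 0.0, "wx": -0.001, "wy": 0.001, "wz": 0.0}, {"x": -0.013, "y": 0.073, "z": 0.0, "wx": -0.001, "wy": 0.001, "wz": 0.0}, {"x": -0.02, "y": 0.083, "z": 0.0, "wx": -0.001, "wy": 0.001, "wz": 0.0},
```

jog_arm:
  plan:
    - {"x":0.003,"y":0.015,"z":0,"wx":0,"wy":0,"wz":0}
    - {"x":0.001,"y":0.027,"z":0,"wx":0,"wy":0,"wz":0}
    - {"x":-0.002,"y":0.039,"z":0,"wx":0,"wy":0,"wz":0}
    - {"x":-0.005,"y":0.051,"z":0,"wx":0,"wy":0,"wz":0}

```text
t: 16.77
eef_pos: [0.6076, -0.0223, 0.0784]
tool_rot: [-0.002, 0.997, 0.074, -0.002]
contact_force: [1.0, 2.8, -0.3]
gripper_width: 0.003
```

```bash
python3 orb.py -25 -5 7 .0785
```

```text
now phi -19.8 r 0.0282 z 0.0784 [ 1.   2.8 -0.3]
{"x": -0.006, "y": 0.011, "z": -0.001, "wx": -0.001, "wy": 0.001, "wz": 0.0}, {"x": -0.011, "y": 0.022, "z": -0.001, "wx": -0.001, "wy": 0.001, "wz": 0.0}, {"x": -0.018, "y": 0.032, "z": -0.001, "wx": -0.001, "wy": 0.001, "wz": 0.0}, {"x": -0.025, "y": 0.042, "z": -0.001, "wx": -0.001, "wy": 0.001, "wz": 0.0}, {"x": -0.034, "y": 0.051, "z": -0.001, "wx": -0.001, "wy": 0.001, "wz": 0.0}, {"x": -0.043, "y": 0.059, "z": -0.001, "wx": -0.001, "wy": 0.001, "wz": 0.0}, {"x": -0.052, "y": 0.067, "z": -0.001, "wx": -0.001, "wy": 0.001, "wz": 0.0},
```

Normal thread friction, and the nut is still turning. Continuing.

jog_arm:
  plan:
    - {"x":-0.006,"y":0.011,"z":0,"wx":0,"wy":0,"wz":0}
    - {"x":-0.011,"y":0.022,"z":0,"wx":0,"wy":0,"wz":0}
    - {"x":-0.018,"y":0.032,"z":0,"wx":0,"wy":0,"wz":0}
    - {"x":-0.025,"y":0.042,"z":0,"wx":0,"wy":0,"wz":0}

```text
t: 17.1
eef_pos: [0.6041, -0.0319, 0.0784]
tool_rot: [-0.001, 0.997, 0.074, -0.001]
contact_force: [1.8, 1.7, -0.8]
gripper_width: 0.0
```

```bash
python3 orb.py -43 -5 9 .0785
```

```text
now phi -40.6 r 0.0285 z 0.0784 [ 1.8  1.7 -0.8]
{"x": -0.006, "y": 0.003, "z": -0.0, "wx": -0.001, "wy": 0.001, "wz": 0.0}, {"x": -0.015, "y": 0.011, "z": -0.0, "wx": -0.001, "wy": 0.001, "wz": 0.0}, {"x": -0.024, "y": 0.019, "z": -0.0, "wx": -0.001, "wy": 0.001, "wz": 0.0}, {"x": -0.034, "y": 0.026, "z": -0.0, "wx": -0.001, "wy": 0.001, "wz": 0.0}, {"x": -0.045, "y": 0.032, "z": -0.0, "wx": -0.001, "wy": 0.001, "wz": 0.0}, {"x": -0.056, "y": 0.037, "z": -0.0, "wx": -0.001, "wy": 0.001, "wz": 0.0}, {"x": -0.067, "y": 0.041, "z": -0.0, "wx": -0.001, "wy": 0.001, "wz": 0.0}, {"x": -0.079, "y": 0.044, "z": -0.0, "wx": -0.001, "wy": 0.001, "wz": 0.0}, {"x": -0.091, "y": 0.046, "z": -0.0, "wx": -0.001, "wy": 0.001, "wz": 0.0},
```

jog_arm:
  plan:
    - {"x":-0.007,"y":0.007,"z":0,"wx":0,"wy":0,"wz":0}
    - {"x":-0.015,"y":0.013,"z":0,"wx":0,"wy":0,"wz":0}
    - {"x":-0.022,"y":0.02,"z":0,"wx":0,"wy":0,"wz":0}

```text
t: 17.35
eef_pos: [0.6004, -0.0369, 0.0785]
tool_rot: [-0.001, 0.997, 0.074, -0.001]
contact_force: [1.4, 1.8, -0.1]
gripper_width: 0.002
```

jog_arm:
  plan:
    - {"x":-0.009,"y":0.005,"z":0,"wx":0,"wy":0,"wz":0}
    - {"x":-0.017,"y":0.01,"z":0,"wx":0,"wy":0,"wz":0}
    - {"x":-0.026,"y":0.016,"z":0,"wx":0,"wy":0,"wz":0}

```text
t: 17.6
eef_pos: [0.5974, -0.0396, 0.079]
tool_rot: [-0.002, 0.997, 0.074, 0.001]
contact_force: [7.4, 5.4, -2.9]
gripper_width: -0.0
```

```bash
python3 orb.py -68 -5 9 .0785
```

```text
now phi -61.1 r 0.0288 z 0.0790 [ 7.4  5.4 -2.9]
{"x": -0.017, "y": 0.004, "z": 0.002, "wx": -0.001, "wy": -0.001, "wz": 0.001}, {"x": -0.029, "y": 0.008, "z": 0.002, "wx": -0.001, "wy": -0.001, "wz": 0.001}, {"x": -0.04, "y": 0.011, "z": 0.002, "wx": -0.001, "wy": -0.001, "wz": 0.001}, {"x": -0.053, "y": 0.013, "z": 0.002, "wx": -0.001, "wy": -0.001, "wz": 0.001}, {"x": -0.065, "y": 0.014, "z": 0.002, "wx": -0.001, "wy": -0.001, "wz": 0.001}, {"x": -0.077, "y": 0.014, "z": 0.002, "wx": -0.001, "wy": -0.001, "wz": 0.001}, {"x": -0.089, "y": 0.012, "z": 0.002, "wx": -0.001, "wy": -0.001, "wz": 0.001}, {"x": -0.101, "y": 0.01, "z": 0.002, "wx": -0.001, "wy": -0.001, "wz": 0.001}, {"x": -0.113, "y": 0.007, "z": 0.002, "wx": -0.001, "wy": -0.001, "wz": 0.001},
```

jog_arm:
  plan:
    - {"x":-0.006,"y":0.003,"z":0,"wx":0,"wy":0,"wz":0}
    - {"x":-0.012,"y":0.006,"z":0,"wx":0,"wy":0,"wz":0}

```text
t: 17.77
eef_pos: [0.5975, -0.04, 0.0796]
tool_rot: [-0.003, 0.997, 0.074, 0.003]
contact_force: [9.0, 5.2, -4.6]
gripper_width: 0.002
```

The tangential force rose to about 10 N with no motion, which is what the hard stop should feel like. I'll back off, lift and look.

jog_arm:
  plan:
    - {"x":0.03,"y":-0.02,"z":0,"wx":0,"wy":0,"wz":0}
    - {"x":0.06,"y":-0.03,"z":-0.05,"wx":0,"wy":-0.002,"wz":0}
    - {"x":0.03,"y":-0.02,"z":-0.25,"wx":0,"wy":-0.002,"wz":0}
    - {"x":-0.05,"y":-0.04,"z":-0.42,"wx":0,"wy":-0.002,"wz":0}
    - {"x":-0.15,"y":-0.08,"z":-0.56,"wx":0,"wy":-0.002,"wz":0}
    - {"x":-0.16,"y":-0.1,"z":-0.56,"wx":0,"wy":-0.002,"wz":0}
    - {"x":-0.16,"y":-0.1,"z":-0.56,"wx":0,"wy":-0.002,"wz":0}

```text
t: 18.35
eef_pos: [0.5619, -0.0252, 0.1932]
tool_rot: [-0.002, 0.997, 0.075, 0.001]
contact_force: [-0.3, -0.0, -0.8]
gripper_width: 0.001
```

```bash
python3 look.py w8; python3 - <<'E'
from h import *
c=cams.read_camera("scene");w=cv2.imread("pics/w8.png")[:,:,::-1]
m=np.hstack([cv2.resize(w,(460,345)),cv2.resize(c[155:255,250:350],(340,345),interpolation=cv2.INTER_CUBIC)])
cv2.imwrite("pics/m8.png",m[:,:,::-1]);print(monitor.get_obs()["tool_rot"])
E
```

```text
18.35 [ 0.5619 -0.0252  0.1932] [-0.2739 -0.0342 -0.803 ] [ 0.0161 -0.0395 -0.0072]
nut_centre [(array([317., 201.]), 0.9, array([ 0.5817, -0.0153]))]
wing_a [(array([286., 206.]), 0.97, array([0.5742, 0.0076])), (array([352., 204.]), 0.78, array([ 0.5834, -0.0418]))]
guide_tab [(array([321., 259.]), 0.69, array([ 0.5287, -0.026 ]))]
guide_face [(array([320.,  82.]), 0.77, array([ 0.6663, -0.0052])), (array([497., 163.]), 0.41, array([ 0.6297, -0.1504]))]
[-0.00264626  0.99723624  0.07424127 -0.0010523 ]
```

View pics/m8.png

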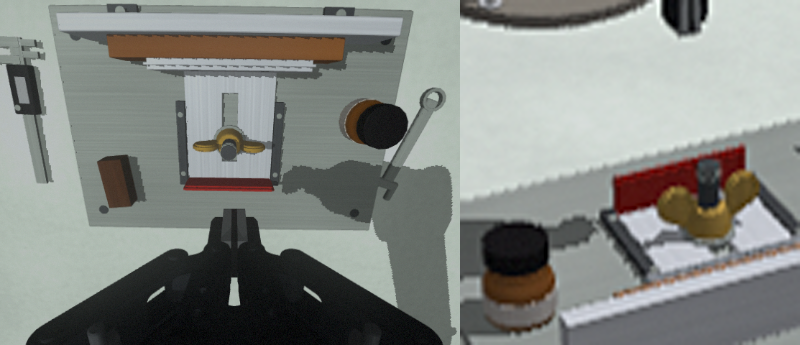

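The wings are now at -88°, about 494° of total turn (8.6 rad), which fits a start of about 2.4 rad. A second gentle stroke on the other wing will tell a true stop from a jam.

```bash
python3 orb.py 145 0 1 .19; python3 orb.py 145 0 1 .078;python3 orb.py 135 -5 4 .078
```

```text
now phi -161.4 r 0.0204 z 0.1900 [-1.1 -0.  -0.2]
{"x": -0.018, "y": -0.113, "z": 0.001, "wx": -0.002, "wy": 0.001, "wz": 0.001}, 
now phi -161.4 r 0.0204 z 0.1900 [-1.1 -0.  -0.2]
{"x": -0.017, "y": -0.11, "z": 0.561, "wx": -0.002, "wy": 0.001, "wz": 0.001}, 
now phi -161.4 r 0.0204 z 0.1900 [-1.1 -0.  -0.2]
{"x": -0.001, "y": -0.129, "z": 0.561, "wx": -0.002, "wy": 0.001, "wz": 0.001}, {"x": 0.008, "y": -0.137, "z": 0.561, "wx": -0.002, "wy": 0.001, "wz": 0.001}, {"x": 0.018, "y": -0.144, "z": 0.561, "wx": -0.002, "wy": 0.001, "wz": 0.001}, {"x": 0.028, "y": -0.151, "z": 0.561, "wx": -0.002, "wy": 0.001, "wz": 0.001},
```

jog_arm:
  plan:
    - {"x":-0.018,"y":-0.11,"z":0,"wx":-0.002,"wy":0.001,"wz":0}
    - {"x":-0.018,"y":-0.11,"z":0.05,"wx":-0.002,"wy":0.001,"wz":0}
    - {"x":-0.018,"y":-0.11,"z":0.2,"wx":-0.002,"wy":0.001,"wz":0}
    - {"x":-0.018,"y":-0.11,"z":0.35,"wx":-0.002,"wy":0.001,"wz":0}
    - {"x":-0.018,"y":-0.11,"z":0.48,"wx":-0.002,"wy":0.001,"wz":0}
    - {"x":-0.018,"y":-0.11,"z":0.54,"wx":-0.002,"wy":0.001,"wz":0}
    - {"x":-0.018,"y":-0.11,"z":0.561,"wx":-0.002,"wy":0.001,"wz":0}
    - {"x":-0.018,"y":-0.11,"z":0.561,"wx":-0.002,"wy":0.001,"wz":0}

```text
t: 19.32
eef_pos: [0.5543, -0.0041, 0.077]
tool_rot: [0.0, 0.997, 0.074, -0.0]
contact_force: [0.0, 0.1, 0.2]
gripper_width: 0.001
```

jog_arm:
  plan:
    - {"x":0.008,"y":-0.01,"z":0,"wx":0,"wy":0,"wz":0}
    - {"x":0.017,"y":-0.018,"z":0,"wx":0,"wy":0,"wz":0}
    - {"x":0.026,"y":-0.026,"z":0,"wx":0,"wy":0,"wz":0}

```text
t: 19.57
eef_pos: [0.56, 0.0021, 0.0784]
tool_rot: [0.0, 0.997, 0.074, 0.001]
contact_force: [-0.3, -0.1, 0.6]
gripper_width: 0.001
```

jog_arm:
  plan:
    - {"x":0.008,"y":-0.004,"z":0,"wx":0,"wy":0,"wz":0}
    - {"x":0.016,"y":-0.008,"z":0,"wx":0,"wy":0,"wz":0}
    - {"x":0.02,"y":-0.01,"z":0,"wx":0,"wy":0,"wz":0}

```text
t: 19.82
eef_pos: [0.5637, 0.0046, 0.0789]
tool_rot: [0.0, 0.997, 0.074, 0.001]
contact_force: [-1.5, -0.1, 1.5]
gripper_width: 0.002
```

```bash
python3 orb.py 120 -5 4 .078
```

```text
now phi 119.0 r 0.0269 z 0.0789 [-1.5 -0.1  1.5]
{"x": -0.005, "y": -0.004, "z": 0.004, "wx": 0.0, "wy": -0.001, "wz": 0.001}, {"x": 0.006, "y": -0.009, "z": 0.004, "wx": 0.0, "wy": -0.001, "wz": 0.001}, {"x": 0.017, "y": -0.014, "z": 0.004, "wx": 0.0, "wy": -0.001, "wz": 0.001}, {"x": 0.029, "y": -0.018, "z": 0.005, "wx": 0.0, "wy": -0.001, "wz": 0.001},
```

jog_arm:
  plan:
    - {"x":0.008,"y":-0.003,"z":0,"wx":0,"wy":0,"wz":0}
    - {"x":0.017,"y":-0.005,"z":0.002,"wx":0,"wy":0,"wz":0}

```text
t: 19.98
eef_pos: [0.5645, 0.0052, 0.0782]
tool_rot: [0.001, 0.997, 0.074, -0.002]
contact_force: [-11.1, -3.3, 8.5]
gripper_width: 0.002
```

jog_arm:
  plan:
    - {"x":0.008,"y":-0.002,"z":0,"wx":0,"wy":0,"wz":0}
    - {"x":0.015,"y":-0.003,"z":0.002,"wx":0,"wy":0,"wz":0}

```text
t: 20.15
eef_pos: [0.5643, 0.0053, 0.0773]
tool_rot: [0.002, 0.997, 0.074, -0.005]
contact_force: [-11.9, -3.3, 9.5]
gripper_width: 0.002
```

The other wing also stops dead at about 11 N, so the nut is seated. I'll retreat.

jog_arm:
  plan:
    - {"x":-0.03,"y":0.015,"z":0,"wx":0,"wy":0.002,"wz":0}
    - {"x":-0.05,"y":0.03,"z":-0.02,"wx":0,"wy":0.003,"wz":0}
    - {"x":-0.05,"y":0.03,"z":-0.2,"wx":0,"wy":0.003,"wz":0}
    - {"x":-0.05,"y":0.03,"z":-0.4,"wx":0,"wy":0.003,"wz":0}
    - {"x":-0.1,"y":0.06,"z":-0.6,"wx":0,"wy":0.003,"wz":0}
    - {"x":-0.1,"y":0.08,"z":-0.75,"wx":0,"wy":0.003,"wz":0}
    - {"x":-0.1,"y":0.08,"z":-0.75,"wx":0,"wy":0.003,"wz":0}
    - {"x":-0.1,"y":0.08,"z":-0.75,"wx":0,"wy":0.003,"wz":0}

```text
t: 20.82
eef_pos: [0.5499, -0.0133, 0.2301]
tool_rot: [0.002, 0.997, 0.073, 0.003]
contact_force: [0.4, -0.2, -0.4]
gripper_width: -0.0
```

```bash
python3 look.py w9
```

```text
20.8167 [ 0.5499 -0.0133  0.2301] [ 0.3934 -0.1628 -0.4104] [ 0.0145 -0.0026  0.0062]
nut_centre [(array([335., 180.]), 0.97, array([ 0.5821, -0.017 ]))]
wing_a [(array([303., 180.]), 0.94, array([0.5781, 0.0097])), (array([366., 184.]), 0.82, array([ 0.583 , -0.0439])), (array([334., 236.]), 0.32, array([ 0.5325, -0.0245]))]
guide_tab [(array([332., 236.]), 0.75, array([ 0.5274, -0.0237]))]
guide_face [(array([332.,  74.]), 0.73, array([ 0.6662, -0.0026]))]
```

View pics/w9.png

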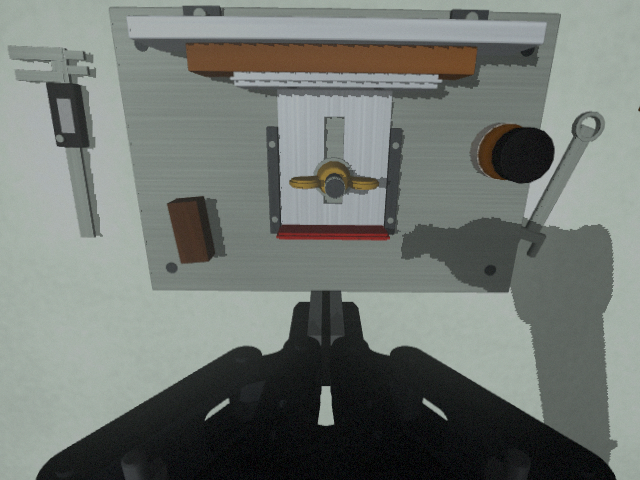

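The picture shows the strip closed between guide (rows 72–88) and fence (rows 20–42), the nut at (335,180), and the jar, offcut, caliper and spanner in their places. Handing in.

```bash
python3 -c "
from station import bot
print(bot.hand_in())"
```

```text
the job is handed in; nothing more can be done
None
```

I closed the guide and seated the wing nut, then handed the job in at about 21 s of the 72 s allowed. No verdict was reported.

- **Guide:** I pushed the red tab with the shut fingertip until it stopped at about 14 N. Measured afterwards, the tab is about 50 mm and the face about 86 mm from the stud, so the joint reads about 0.030. The last picture shows the strip closed between guide and fence.
- **Nut:** I turned it clockwise about 494° (8.6 rad) with shut-finger strokes on the wings, with no pinching. Wing A or B stopped dead at about 10 N. A second gentle push on the opposite wing also stopped dead, at about 12 N sideways (15 N in all), so I take it as seated.
- **Bystanders:** The jar, offcut, caliper and spanner look unmoved in the last picture, and the arm was clear at hand-in.

**Checks that disagreed:**
- **Fingertip offset:** The shut fingertip is really about 25 mm behind the reported TCP. My first push therefore rode on the tab's top edge at up to about 9 N before I corrected for it.
- **Wing angle:** It read -88° before the second check and -93° after. That could be camera error or a last few degrees of turn.
- **Upward force:** I saw up to about 10 N upward on the tool during some pushes, more than expected. I put it down to friction and slight tool tilt but did not confirm that.

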